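# Clear the screw jar out of the optics tray and put the objective in its bay

### The job

Someone has left a jar of screws in one of the two bays of the small aluminium optics tray. Take the jar out and stand it upright on the plywood board, clear of the tray, then set the shorter, wider of the two objectives upright in the bay it has freed: set it down gently, do not drop it. Leave the eyepiece in the other bay and the slimmer objective as they are.

Things in the scene. Friction and masses are not known exactly. Their poses are not given: they have to be found in the camera images.
- tray: Open aluminium tray fixed on the plywood board (board top at z = 0.022 m), 75 (x) by 144 (y) by 12 mm high. Origin: centre of its underside; x across it; y along it; z up. A divider makes two bays, 66 mm square inside, centred at y = +35 and -35 mm; floor 4 mm above its origin, walls 4 mm thick. Grip things in it above the walls, fingers closing along x, clear of the other bay.
- screw_jar: Clear round jar of screws with a yellow screw lid, 43 mm high; body 39 mm across, lid (upper 11 mm) 41 mm. It stands in either bay. Origin: centre of its underside, z up its axis. About 0.07 kg. There is room to stand it on the board on the robot's side of the tray or beside it (world y -0.31 to -0.07 m); a notepad, a bottle and a cap lie fixed at the board's right end, world y below -0.33 m.
- objective_low: The shorter, wider objective, to go into the tray: white, stepped round barrel on a black cap, 45 mm high, barrel 41 mm in diameter from 11 mm height up, cap below 34 mm in diameter. It stands upright on its cap on the board between the robot and the tray. Origin: centre of its underside, z up its axis. About 0.11 kg.
- eyepiece: Black eyepiece with a bright narrow tube below, 39 mm in diameter and 49 mm high (tube 25 mm in diameter, lowest 18 mm), standing upright in the tray's other bay; to be left there. Origin: centre of its underside, z up.
- objective_high: The slimmer, taller objective, to be left alone: white barrel 33 mm in diameter on a red cap, 50 mm high, standing on the board about 10 to 20 cm from the other objective; either may be on the left. Origin: centre of its underside, z up.

How it is judged:
By the outcome, as a careful person would: the job done as asked, in the order asked, and still so for the second after the job is handed in, with the robot touching nothing.
It also fails if it takes over 54 s, if anything falls off the work surface, if the arm or the gripper's body presses on something with over 40 N, if the wrist force passes 120 N, or if a joint passes its speed limit or range.

### The arm

A 7-joint arm with a two-finger parallel gripper is mounted at the origin on a cart in front of the work surface, level with it; the furniture and walls round the work are solid. World frame = base frame: x ahead of the robot, y to its left, z up, the work surface at z = 0. Lengths are in m, angles in rad, forces in N, time in s.
With the tool pointing down it reaches from about 0.425 to 0.875 m from the base axis. Payload 4.7 kg.
Tool frame: the origin (TCP) lies where the fingers leave the gripper's body, on its centre line; the fingertips stand 70 mm ahead of it and the grasp point (between the pads) lies 51 mm ahead of it; z points along the fingers, y is the line along which they close (so a half turn about z gives the same grasp; the last joint's range is limited). The gripper opens to 87 mm and grips with 3 to 60 N. Pads are 19 mm wide; open, the fingers measure 117 mm over their backs; the gripper's body (75 mm by 190 mm) begins 51 mm behind the grasp point.
Start: joints at [-1.119, 0.321, -0.07, 1.45, 0.023, 1.371, -0.057], TCP at [0.276, 0.589, 0.292] pointing down, gripper open.
Joint ranges: [-2.86, 2.86], [-0.3, 2.09], [-1.38, 1.24], [0.06, 2.45], [-1.56, 4.7], [0.09, 2.05], [-2.69, 2.69]. Speed limits (rad/s): [2.57, 2.57, 3.14, 3.14, 3.14, 3.14, 3.14].

### API

Orientations are given as a rotation vector (axis times angle).
In Python, from bench import get_state, get_image, get_calibration, close_job gives the robot as it stands.
- The arm moves only by the tool send_rows, never from a script. Its argument "rows" is a list of rows, each an object of numbers: "hand": the finger opening in mm, from 0 to 87; "x", "y", "z": the shift along the world's x, y, z in mm; "roll": the turn about the world's z in degrees. A call has 1 to 10 rows; each row shifts and turns the commanded pose from where the row before left it; what a row does not reach is not made up. A row lasts 1/10 s, in which the tool goes at most 50 mm and 8.59 degrees, less where a joint would pass 70% of its speed; a pose out of reach is approached as far as the arm can. A call is refused whole if a number of a shift passes 50 or a number of a turn 8.59, either way. A call with a gripper value outside its range is refused whole. The fingers move at their own pace and stop on an object; "force" is the grip in N (left out, the last holds). Time passes only in rows, so rows that do not move let the fingers close. It gives the time, the measured TCP pose, the force, the opening and the grip force at its end, in the units of the state.
- get_state(): the state, without advancing time (a new reading comes with each control period).
- get_image(name): name is "scene" or "top" or "wrist"; returns the picture (400x640x3 uint8, blue, green, red); there is no depth.
- get_calibration(name): a dict with "mtx" (3x3 intrinsics, pixels), "world_from_camera" (4x4, takes a point from camera to world coordinates). Camera axes: x right, y down, z forward; pixel columns grow to the right and rows downward; lengths in m; the calibration is good to about 2 mm. A picture is of the moment at which its call begins: read the wrist's pose just before it. get_calibration takes no time and is no camera call; for the wrist camera it gives the pose at the moment of the call.
- close_job(): hands the job in; it is judged then, once.
The state is a dict: "time": time; "joint_positions": joint angles; "qd": joint speeds; "joint_torque": joint torques, N m; "position": TCP position; "tool_rot": TCP orientation; "ft_force": force on the tool from outside, world axes, zero at the start; "torque": the same for the moment, N m; "grip_width": opening from 0.0 (shut) to 1.0 (fully open); "grip_force": force on a finger pad.
Only numpy, scipy, OpenCV 4.12 (cv2) and the standard library are available. Lean on these libraries where they do the work, as an engineer would, in place of code of your own. Each camera call takes 0.05 s, during which the arm holds its last target. There are 200 camera calls.

## Working session

There is one attempt and no reset: what is moved stays moved. The work goes in short steps, Python scripts to look and compute and a tool call to move; the robot and the scene stay as the last step left them, time stands still between calls to the robot, and variables do not carry over. Pictures are saved under pics/ and viewed, at most 10 in all, crops included, and the job is handed in when it is done.

Besides the shell and the picture viewer there is one more tool, called after ">>>" as name(argument=value, ...), one argument or row to a line, values as JSON. send_rows: Moves the arm, as the interface text tells. Its arguments: {"type":"object","properties":{"rows":{"type":"array","items":{"type":"object","properties":{"hand":{"type":"number"},"x":{"type":"number"},"y":{"type":"number"},"z":{"type":"number"},"roll":{"type":"number"}}}},"force":{"type":"number"}},"required":["rows"]}

```bash
mkdir -p pics
python3 - <<'E'
from bench import *
import cv2,numpy as np
s=get_state();print(s['time'],s['position'],s['tool_rot'],s['ft_force'],s['grip_width'])
for n in("scene","top"):
    cv2.imwrite(f"pics/{n}0.png",get_image(n));c=get_calibration(n);print(n,c['mtx'].round(1).tolist(),c['world_from_camera'].round(3).tolist())
E
```

```text
0.0 [0.27543987 0.5882936  0.29116591] [-6.82133026e-01 -3.06631495e+00  2.92126555e-03] [ 0.86290916 -0.07802816 -0.73411472] 1.0001475694306723
scene [[470.3, 0.0, 318.9], [0.0, 470.3, 199.7], [0.0, 0.0, 1.0]] [[0.547, -0.368, 0.752, -0.116], [-0.837, -0.235, 0.494, -0.586], [-0.005, -0.9, -0.437, 0.428], [0.0, 0.0, 0.0, 1.0]]
top [[387.9, 0.0, 316.6], [0.0, 387.9, 197.3], [0.0, 0.0, 1.0]] [[-0.036, -0.978, 0.205, 0.348], [-0.999, 0.035, -0.007, -0.163], [-0.0, -0.206, -0.979, 0.895], [0.0, 0.0, 0.0, 1.0]]
```

View pics/top0.png

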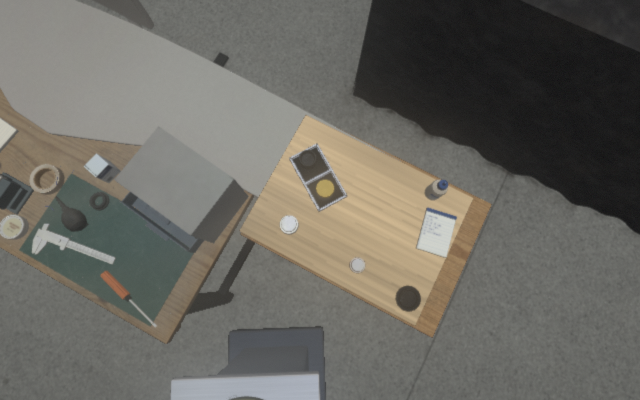

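View pics/scene0.png

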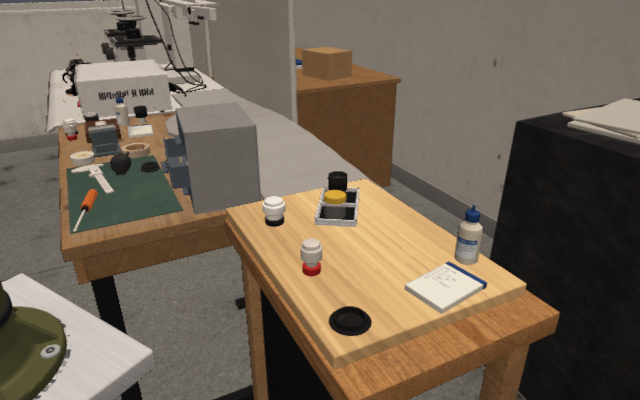

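The top view shows the tray with corners at about (290,158), (313,145), (347,197) and (320,210). The jar's yellow lid is at (325,188), in the near bay, and the eyepiece is at (309,158). The low objective (black cap in the scene view) is at (288,225) and the high one (red cap) at (358,265). Next I'll measure these, plus the grey case, which is a possible obstacle.

```bash
cat > h.py <<'E'
from bench import *
import cv2,numpy as np
def ray(c,u,v):
    M=c['world_from_camera'];d=M[:3,:3]@np.linalg.solve(c['mtx'],[u,v,1.]);return M[:3,3],d
def onz(c,u,v,z):
    o,d=ray(c,u,v);return o+d*(z-o[2])/d[2]
def tri(c1,p1,c2,p2):
    o1,d1=ray(c1,*p1);o2,d2=ray(c2,*p2)
    t=np.linalg.lstsq(np.c_[d1,-d2],o2-o1,rcond=None)[0];a=o1+t[0]*d1;b=o2+t[1]*d2
    return (a+b)/2,np.linalg.norm(a-b)
def blobs(m,amin=15):
    n,l,s,c=cv2.connectedComponentsWithStats(m.astype(np.uint8));return [(s[i],c[i]) for i in range(1,n) if s[i][4]>=amin]
E
python3 - <<'E'
from h import *
c=get_calibration('top');im=cv2.imread('pics/top0.png');hsv=cv2.cvtColor(im,cv2.COLOR_BGR2HSV);H,S,V=cv2.split(hsv)
roi=np.zeros(H.shape,bool);roi[140:290,265:380]=1
for n,m,z in(('lid',(S>160)&(H>15)&(H<32)&(V>80),.069),('white',(S<50)&(V>170),.067)):
    for s,q in blobs(m&roi): print(n,s,q.round(1),onz(c,*q,z).round(4))
for n,p,z in(('tray a',(290,158),.034),('b',(313,145),.034),('c',(347,197),.034),('d',(320,210),.034),('eyep',(309,158),.075)):print(n,onz(c,*p,z).round(3))
cs=get_calibration('scene')
for n,a,b in(('case far top',(161,128),(177,108)),('case near-left',(119,185),(197,132))):pass
# case: near right top corner & others
for a in((237,180),(190,237),(161,128)):
  for b in((240,104),(257,152),(180,108),(194,155)):
    p,g=tri(c,a,cs,b); 
    if g<.03: print(a,b,p.round(3),g.round(3))
a=cv2.resize(im[130:290,220:390],None,fx=4.5,fy=3.7*4.5/3.7,interpolation=cv2.INTER_CUBIC)[:600];print(a.shape)
cv2.imwrite('pics/crop.png',cv2.resize(im[130:280,225:400],None,fx=4,fy=4,interpolation=cv2.INTER_CUBIC))
E
```

```text
white [317 145  29  49  82] [331.5 169.2] [ 0.5848 -0.2043  0.067 ]
white [291 152   9   6  17] [294.5 154.7] [ 0.6213 -0.1232  0.067 ]
white [291 160  10  17  25] [295.6 168.5] [ 0.5893 -0.1247  0.067 ]
white [311 195   8  14  21] [313.9 201.7] [ 0.5129 -0.1628  0.067 ]
white [321 196  24  13  31] [332.9 202.1] [ 0.5104 -0.204   0.067 ]
white [280 215  18  19 266] [288.4 223.6] [ 0.4669 -0.1062  0.067 ]
white [351 257  14  14 132] [358.  263.7] [ 0.3764 -0.251   0.067 ]
tray a [ 0.625 -0.111  0.034]
b [ 0.654 -0.165  0.034]
c [ 0.528 -0.238  0.034]
d [ 0.5   -0.176  0.034]
eyep [ 0.61  -0.155  0.075]
(237, 180) (240, 104) [ 0.519 -0.015  0.213] 0.027
(237, 180) (257, 152) [ 0.556 -0.001  0.106] 0.005
(190, 237) (180, 108) [0.427 0.057 0.215] 0.003
(190, 237) (194, 155) [0.447 0.08  0.118] 0.023
(161, 128) (240, 104) [0.658 0.137 0.161] 0.006
(600, 765, 3)
```

View pics/crop.png

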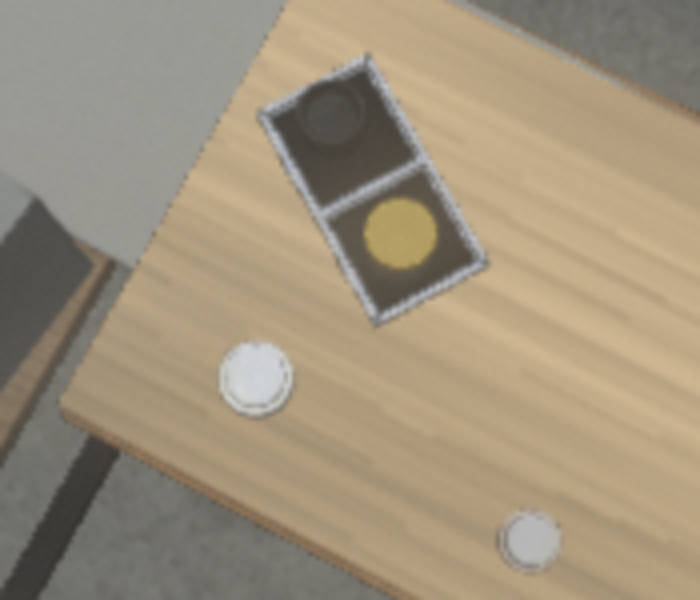

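The crop gives outer tray corners at (290.5,158), (317,144), (347,196) and (319.5,211), with the lid at (325.2,188.2). The case top is about z 0.22, so I'll rise first, swing over it, and look with the wrist camera from above the tray. The closing line is now at about 65°. It needs to be about 119°, and since a half turn gives the same grasp I'll turn −126°.

>>> send_rows(
  rows=[
    {"z": 40,"roll": -4},
    {"z": 40,"x": 10,"y": -20,"roll": -8.5},
    {"z": 30,"x": 16,"y": -47,"roll": -8.5},
    {"x": 16,"y": -47,"roll": -8.5},
    {"x": 16,"y": -47,"roll": -8.5},
    {"x": 16,"y": -47,"roll": -8.5},
    {"x": 16,"y": -47,"roll": -8.5},
    {"x": 16,"y": -47,"roll": -8.5},
    {"x": 16,"y": -47,"roll": -8.5},
    {"x": 16,"y": -47,"roll": -8.5},
  ],
)

```text
schema error: expected keys hand, x, y, z, roll
```

>>> send_rows(
  rows=[
    {"x": 16,"y": -47,"roll": -8.5},
    {"x": 16,"y": -47,"roll": -8.5},
    {"x": 16,"y": -47,"roll": -8.5},
    {"x": 16,"y": -47,"roll": -8.5},
    {"x": 16,"y": -47,"roll": -8.5},
    {"x": 16,"y": -47,"roll": -3},
    {"x": 16,"y": -47},
    {"x": 10,"y": -20},
    {},
    {},
  ],
)

```text
schema error: expected keys hand, x, y, z, roll
```

>>> send_rows(
  rows=[
    {"hand": 87,"x": 0,"y": 0,"z": 40,"roll": -4},
    {"hand": 87,"x": 10,"y": -20,"z": 40,"roll": -8.5},
    {"hand": 87,"x": 16,"y": -46,"z": 30,"roll": -8.5},
    {"hand": 87,"x": 16,"y": -46,"z": 0,"roll": -8.5},
    {"hand": 87,"x": 16,"y": -46,"z": 0,"roll": -8.5},
    {"hand": 87,"x": 16,"y": -46,"z": 0,"roll": -8.5},
    {"hand": 87,"x": 16,"y": -46,"z": 0,"roll": -8.5},
    {"hand": 87,"x": 16,"y": -46,"z": 0,"roll": -8.5},
    {"hand": 87,"x": 16,"y": -46,"z": 0,"roll": -8.5},
    {"hand": 87,"x": 16,"y": -46,"z": 0,"roll": -8.5},
  ],
)

```text
time: 1.1
position: [0.4117, 0.2044, 0.3983]
tool_rot: [-2.508, -1.892, 0.0]
ft_force: [0.5, -0.1, -0.2]
grip_width: 0.998
grip_force: 0.0
```

>>> send_rows(
  rows=[
    {"hand": 87,"x": 12,"y": -45,"z": 0,"roll": -8},
    {"hand": 87,"x": 12,"y": -45,"z": 0,"roll": -8},
    {"hand": 87,"x": 12,"y": -45,"z": 0,"roll": -8},
    {"hand": 87,"x": 12,"y": -45,"z": 0,"roll": -8},
    {"hand": 87,"x": 12,"y": -45,"z": 0,"roll": -8},
    {"hand": 87,"x": 12,"y": -45,"z": 0,"roll": -5.5},
    {"hand": 87,"x": 12,"y": -45,"z": 0,"roll": 0},
    {"hand": 87,"x": 12,"y": -45,"z": -30,"roll": 0},
    {"hand": 87,"x": 12,"y": -40,"z": -40,"roll": 0},
    {"hand": 87,"x": 0,"y": 0,"z": -40,"roll": 0},
  ],
)

```text
time: 2.1
position: [0.5166, -0.1901, 0.2965]
tool_rot: [3.041, 0.77, 0.002]
ft_force: [0.6, 0.1, -0.8]
grip_width: 1.0
grip_force: 0.0
```

Run:
```python
from h import *
s=get_state();print(s['time'],s['position'],s['tool_rot'],s['ft_force'])
c=get_calibration('wrist');im=get_image('wrist');cv2.imwrite('pics/w1.png',im);print(c['mtx'].round(1).tolist(),c['world_from_camera'].round(3).tolist())
np.savez('w1.npz',**c)
```

```text
2.1 [ 0.51661185 -0.19007717  0.29650926] [3.04057586e+00 7.70281952e-01 1.75273140e-03] [ 0.62234708  0.07493148 -0.76812255]
[[338.4, 0.0, 321.5], [0.0, 338.4, 206.5], [0.0, 0.0, 1.0]] [[0.476, -0.843, -0.25, 0.586], [-0.88, -0.455, -0.14, -0.153], [0.004, 0.286, -0.958, 0.389], [0.0, 0.0, 0.0, 1.0]]
```

View pics/w1.png

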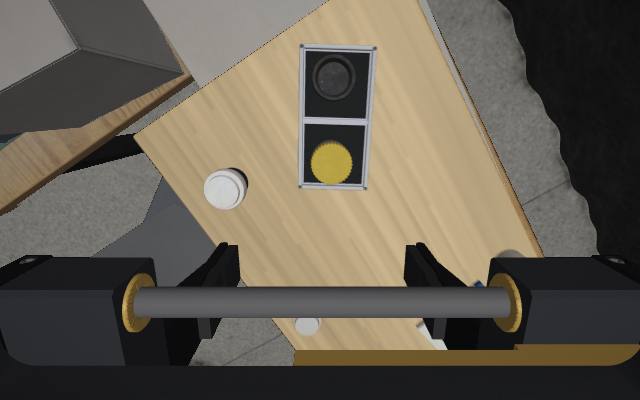

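The wrist view shows tray outer corners at (301,46), (376,48), (367,188) and (299,186). The lid is at (331,163), the eyepiece rim at (333,77), and the low objective's top at about (223,189). I'll measure the blobs now and compare with the top view.

Run:
```python
from h import *
w=np.load('w1.npz');w={k:w[k] for k in w};im=cv2.imread('pics/w1.png');t=get_calibration('top');ti=cv2.imread('pics/top0.png')
def ctr(im,box,f):
    x0,y0,x1,y1=box;r=im[y0:y1,x0:x1];hsv=cv2.cvtColor(r,cv2.COLOR_BGR2HSV);m=f(*[a.astype(int) for a in cv2.split(hsv)]).astype(np.uint8)
    k=max(cv2.findContours(m,0,2)[0],key=cv2.contourArea);e=cv2.fitEllipse(cv2.convexHull(k));return np.array(e[0])+(x0,y0),np.round(e[1],1)
yel=lambda H,S,V:(S>110)&(H>15)&(H<32)
wh=lambda H,S,V:(S<50)&(V>150)
for n,f,bw,bt,z in(('lid',yel,(309,140,355,186),(314,179,337,198),.069),('low',wh,(195,160,250,215),(277,212,301,237),.067),('high',wh,(290,317,325,340),(348,255,370,275),.072)):
    a,sa=ctr(im,bw,f);b,sb=ctr(ti,bt,f);print(n,a.round(1),sa,onz(w,*a,z).round(4),b.round(1),sb,onz(t,*b,z).round(4),'tri',[np.round(q,4) for q in tri(w,a,t,b)])
for nm,c,P in(('wrist',w,[(301,46),(376,48),(367,188),(299,186)]),('top',t,[(290.5,158.2),(317,144.2),(347,196),(319.5,211)])):
    Q=np.array([onz(c,*p,.034) for p in P]);m=Q.mean(0);d=Q[0]+Q[1]-Q[2]-Q[3];d/=np.linalg.norm(d);
    print(nm,'centre',m.round(4),'ang',np.degrees(np.arctan2(d[1],d[0])).round(1),'L',np.linalg.norm(Q[0]-Q[3]).round(3),np.linalg.norm(Q[1]-Q[2]).round(3),'W',np.linalg.norm(Q[0]-Q[1]).round(3),np.linalg.norm(Q[2]-Q[3]).round(3),'near bay',(m-.035*d).round(4))
print('eyep',onz(w,333,77,.075).round(4))
s=get_state();R=cv2.Rodrigues(s['tool_rot'])[0];print('close ang',np.degrees(np.arctan2(R[1,1],R[0,1])))
```

```text
lid [331.  162.8] [42.  42.5] [ 0.5449 -0.187   0.069 ] [324.7 187.9] [16.1 16.9] [ 0.5423 -0.1875  0.069 ] tri [array([ 0.544 , -0.1877,  0.0616]), np.float64(0.0)]
low [223.4 189.6] [38.8 41.4] [ 0.4717 -0.1075  0.067 ] [288.4 223.8] [18.7 19.2] [ 0.4663 -0.1064  0.067 ] tri [array([ 0.4678, -0.1058,  0.0561]), np.float64(0.0003)]
high [306.8 321.1] [27.9 28.4] [ 0.3813 -0.2471  0.072 ] [357.1 264.6] [15.  15.4] [ 0.3745 -0.2484  0.072 ] tri [array([ 0.3749, -0.2497,  0.0622]), np.float64(0.0006)]
wrist centre [ 0.5801 -0.1742  0.034 ] ang 26.8 L 0.138 0.138 W 0.072 0.073 near bay [ 0.5489 -0.19    0.034 ]
top centre [ 0.5769 -0.175   0.034 ] ang 26.5 L 0.141 0.141 W 0.07 0.071 near bay [ 0.5456 -0.1906  0.034 ]
eyep [ 0.6121 -0.1517  0.075 ]
close ang -61.40649008935062
```

Both views agree: jar (0.5435, −0.187), low objective (0.468, −0.1065), free bay centre (0.547, −0.190), tray turned 26.7°. The sizes fit to within a few mm. Moving above the jar.

>>> send_rows(
  force=20,
  rows=[
    {"hand": 87,"x": 11,"y": 6,"z": -20,"roll": -1.9},
    {"hand": 87,"x": 11,"y": 6,"z": -35,"roll": 0},
    {"hand": 87,"x": 0,"y": 0,"z": -35,"roll": 0},
    {"hand": 87,"x": 0,"y": 0,"z": -20,"roll": 0},
    {"hand": 87,"x": 0,"y": 0,"z": 0,"roll": 0},
    {"hand": 87,"x": 0,"y": 0,"z": 0,"roll": 0},
    {"hand": 87,"x": 0,"y": 0,"z": 0,"roll": 0},
  ],
)

```text
time: 2.85
position: [0.5398, -0.1718, 0.1888]
tool_rot: [3.054, 0.734, 0.004]
ft_force: [-0.1, -0.6, -0.0]
grip_width: 0.999
grip_force: 0.0
```

>>> send_rows(
  rows=[
    {"hand": 87,"x": 4,"y": -15,"z": 0,"roll": 0},
    {"hand": 87,"x": 0,"y": 0,"z": -25,"roll": 0},
    {"hand": 87,"x": 0,"y": 0,"z": -25,"roll": 0},
    {"hand": 87,"x": 0,"y": 0,"z": 0,"roll": 0},
    {"hand": 87,"x": 0,"y": 0,"z": 0,"roll": 0},
    {"hand": 87,"x": 0,"y": 0,"z": 0,"roll": 0},
  ],
)

```text
time: 3.45
position: [0.544, -0.1871, 0.1389]
tool_rot: [3.053, 0.734, 0.005]
ft_force: [0.2, -0.6, -0.3]
grip_width: 0.998
grip_force: 0.0
```

Run:
```python
from h import *
s=get_state();R=cv2.Rodrigues(s['tool_rot'])[0];print(s['time'],s['position'],np.degrees(np.arctan2(R[1,1],R[0,1])))
c=get_calibration('wrist');im=get_image('wrist');cv2.imwrite('pics/w2.png',im)
hsv=cv2.cvtColor(im,cv2.COLOR_BGR2HSV);H,S,V=cv2.split(hsv)
for b,q in blobs((S>110)&(H>15)&(H<32)&(V>60),200):print(b,q,onz(c,*q,.069))
```

```text
3.45 [ 0.54395418 -0.187059    0.13887544] -62.976474021160605
[ 19 126  53  37 286] [ 45.21678322 145.25874126] [ 0.53890884 -0.04338354  0.069     ]
[559 148  48 107 484] [584.15909091 208.1838843 ] [ 0.63048612 -0.29191563  0.069     ]
[ 285  220   75   67 4176] [321.94396552 255.59818008] [ 0.54768526 -0.18645321  0.069     ]
[122 273  33  59 941] [134.33262487 302.54835282] [ 0.4762712  -0.10781674  0.069     ]
[489 273  33  59 940] [508.79468085 302.53829787] [ 0.5691406  -0.29022585  0.069     ]
[ 293  344  347   22 6119] [475.47442393 356.06569701] [ 0.53163713 -0.29397252  0.069     ]
```

View pics/w2.png

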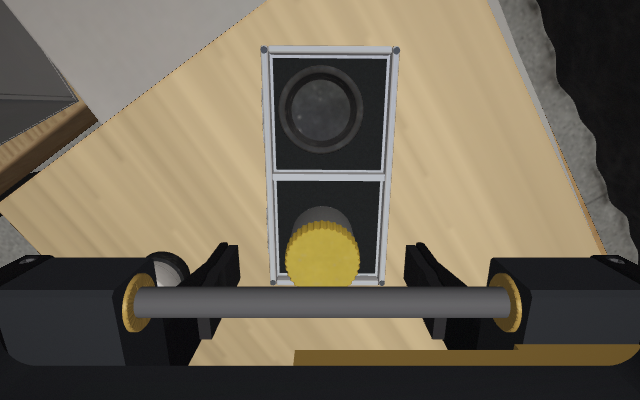

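The lid is centred between the fingers (column 322), the tray is aligned with the view, and the fingers are clear of the low objective. Descending and closing.

>>> send_rows(
  force=20,
  rows=[
    {"hand": 87,"x": 1,"y": 0,"z": -14,"roll": 0},
    {"hand": 87,"x": 0,"y": 0,"z": -14,"roll": 0},
    {"hand": 60,"x": 0,"y": 0,"z": 0,"roll": 0},
    {"hand": 42,"x": 0,"y": 0,"z": 0,"roll": 0},
    {"hand": 30,"x": 0,"y": 0,"z": 0,"roll": 0},
    {"hand": 30,"x": 0,"y": 0,"z": 0,"roll": 0},
    {"hand": 30,"x": 0,"y": 0,"z": 0,"roll": 0},
    {"hand": 30,"x": 0,"y": 0,"z": 0,"roll": 0},
  ],
)

```text
time: 4.3
position: [0.5439, -0.1868, 0.1091]
tool_rot: [3.054, 0.734, 0.001]
ft_force: [0.5, 0.1, -0.0]
grip_width: 0.536
grip_force: 0.0
```

>>> send_rows(
  rows=[
    {"hand": 30,"x": 0,"y": 0,"z": 0,"roll": 0},
    {"hand": 30,"x": 0,"y": 0,"z": 0,"roll": 0},
    {"hand": 30,"x": 0,"y": 0,"z": 0,"roll": 0},
    {"hand": 30,"x": 0,"y": 0,"z": 0,"roll": 0},
    {"hand": 30,"x": 0,"y": 0,"z": 0,"roll": 0},
  ],
)

```text
time: 4.8
position: [0.5439, -0.1867, 0.109]
tool_rot: [3.054, 0.734, 0.0]
ft_force: [0.2, 0.6, 1.8]
grip_width: 0.449
grip_force: 20.0
```

Gripped (39 mm, 20 N). Lifting, then carrying to about (0.46, −0.27).

>>> send_rows(
  rows=[
    {"hand": 30,"x": 0,"y": 0,"z": 15,"roll": 0},
    {"hand": 30,"x": 0,"y": 0,"z": 25,"roll": 0},
    {"hand": 30,"x": 0,"y": 0,"z": 20,"roll": 0},
    {"hand": 30,"x": -21,"y": -20,"z": 0,"roll": 0},
    {"hand": 30,"x": -21,"y": -21,"z": 0,"roll": 0},
    {"hand": 30,"x": -21,"y": -21,"z": 0,"roll": 0},
    {"hand": 30,"x": -21,"y": -21,"z": 0,"roll": 0},
    {"hand": 30,"x": 0,"y": 0,"z": 0,"roll": 0},
    {"hand": 30,"x": 0,"y": 0,"z": 0,"roll": 0},
    {"hand": 30,"x": 0,"y": 0,"z": 0,"roll": 0},
  ],
)

```text
time: 5.8
position: [0.4606, -0.2688, 0.1692]
tool_rot: [-3.054, -0.736, -0.001]
ft_force: [-0.1, -0.7, -1.5]
grip_width: 0.447
grip_force: 20.0
```

Run:
```python
from h import *
s=get_state();print(s['time'],s['position'],s['ft_force'],s['grip_width'],s['grip_force'])
cv2.imwrite('pics/s2.png',cv2.resize(get_image('scene')[150:350,200:500],None,fx=2.5,fy=2.5))
```

```text
5.8 [ 0.460642   -0.26884216  0.16924692] [-0.11962029 -0.73165463 -1.45883927] 0.4469952239494446 20.000153593719006
```

View pics/s2.png

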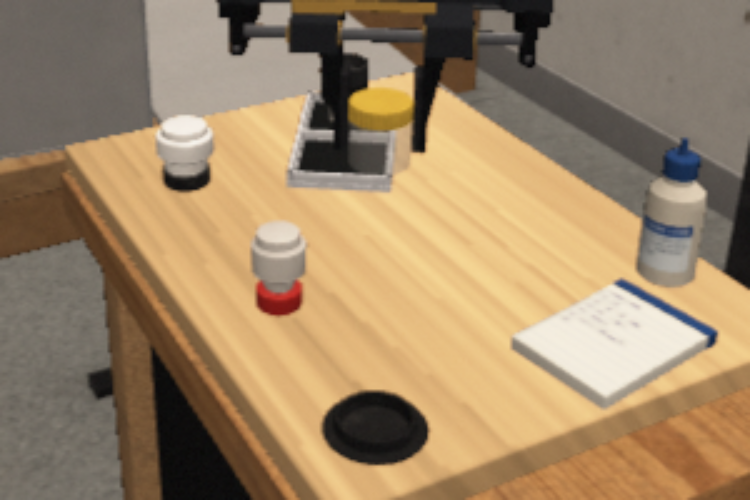

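The jar (lid near (380,105) in the crop) hangs upright in the fingers and the space below is clear. Contact should come at TCP z ≈ 0.105, so I'll lower to just above that.

>>> send_rows(
  rows=[
    {"hand": 30,"x": 0,"y": 0,"z": -20,"roll": 0},
    {"hand": 30,"x": 0,"y": 0,"z": -25,"roll": 0},
    {"hand": 30,"x": 0,"y": 0,"z": -12,"roll": 0},
    {"hand": 30,"x": 0,"y": 0,"z": -4,"roll": 0},
    {"hand": 30,"x": 0,"y": 0,"z": -1,"roll": 0},
    {"hand": 30,"x": 0,"y": 0,"z": -1,"roll": 0},
    {"hand": 30,"x": 0,"y": 0,"z": 0,"roll": 0},
    {"hand": 30,"x": 0,"y": 0,"z": 0,"roll": 0},
  ],
)

```text
time: 6.65
position: [0.4602, -0.2699, 0.1065]
tool_rot: [3.054, 0.734, 0.002]
ft_force: [-0.8, -0.1, -0.2]
grip_width: 0.451
grip_force: 20.0
```

>>> send_rows(
  rows=[
    {"hand": 30,"x": 0,"y": 0,"z": -1,"roll": 0},
    {"hand": 30,"x": 0,"y": 0,"z": 0,"roll": 0},
    {"hand": 30,"x": 0,"y": 0,"z": 0,"roll": 0},
  ],
)

```text
time: 6.95
position: [0.4599, -0.2698, 0.105]
tool_rot: [3.054, 0.734, 0.001]
ft_force: [0.1, 0.1, -0.6]
grip_width: 0.447
grip_force: 20.0
```

>>> send_rows(
  rows=[
    {"hand": 30,"x": 0,"y": 0,"z": -0.7,"roll": 0},
    {"hand": 30,"x": 0,"y": 0,"z": 0,"roll": 0},
    {"hand": 30,"x": 0,"y": 0,"z": 0,"roll": 0},
  ],
)

```text
time: 7.25
position: [0.46, -0.2698, 0.1049]
tool_rot: [-3.054, -0.734, -0.001]
ft_force: [-1.4, 1.4, 6.3]
grip_width: 0.448
grip_force: 20.0
```

Contact at 6 N. Releasing with a limited opening.

>>> send_rows(
  rows=[
    {"hand": 64,"x": 0,"y": 0,"z": 0,"roll": 0},
    {"hand": 64,"x": 0,"y": 0,"z": 0,"roll": 0},
    {"hand": 64,"x": 0,"y": 0,"z": 0,"roll": 0},
    {"hand": 64,"x": 0,"y": 0,"z": 0,"roll": 0},
    {"hand": 64,"x": 0,"y": 0,"z": 20,"roll": 0},
    {"hand": 64,"x": 0,"y": 0,"z": 35,"roll": 0},
    {"hand": 87,"x": 0,"y": 0,"z": 35,"roll": 0},
    {"hand": 87,"x": 0,"y": 0,"z": 0,"roll": 0},
  ],
)

```text
time: 8.05
position: [0.4621, -0.2714, 0.1986]
tool_rot: [3.051, 0.732, 0.012]
ft_force: [0.8, -0.0, 0.5]
grip_width: 0.839
grip_force: 0.0
```

>>> send_rows(
  rows=[
    {"hand": 87,"x": 2,"y": 40,"z": 0,"roll": 7},
    {"hand": 87,"x": 2,"y": 40,"z": 0,"roll": 7},
    {"hand": 87,"x": 2,"y": 40,"z": 0,"roll": 6},
    {"hand": 87,"x": 1,"y": 43,"z": 0,"roll": 0},
    {"hand": 87,"x": 0,"y": 0,"z": -25,"roll": 0},
    {"hand": 87,"x": 0,"y": 0,"z": -25,"roll": 0},
    {"hand": 87,"x": 0,"y": 0,"z": 0,"roll": 0},
    {"hand": 87,"x": 0,"y": 0,"z": 0,"roll": 0},
  ],
)

```text
time: 8.85
position: [0.4664, -0.107, 0.1439]
tool_rot: [-2.881, -1.252, 0.002]
ft_force: [-0.1, -0.2, 0.1]
grip_width: 1.004
grip_force: 0.0
```

Run:
```python
from h import *
s=get_state();R=cv2.Rodrigues(s['tool_rot'])[0];print(s['time'],s['position'],np.degrees(np.arctan2(R[1,1],R[0,1])),s['ft_force'])
c=get_calibration('wrist');im=get_image('wrist');cv2.imwrite('pics/w3.png',im)
hsv=cv2.cvtColor(im,cv2.COLOR_BGR2HSV);H,S,V=cv2.split(hsv)
for b,q in blobs((S<50)&(V>150),300):print(b,q,onz(c,*q,.067))
```

```text
8.85 [ 0.46637487 -0.10697976  0.14390258] -43.020609941529464 [-0.0909513  -0.19154185  0.14060328]
[ 318    0  262   63 8300] [409.25578313  20.44072289] [ 0.57392846 -0.05040063  0.067     ]
[542  51  91  39 610] [583.10491803  70.99836066] [ 0.61977511 -0.12210345  0.067     ]
[ 433   55  172  204 3282] [524.82784887 173.93113955] [ 0.57291823 -0.14486612  0.067     ]
[ 287  211   72   69 3868] [323.04058945 245.47569804] [ 0.47140644 -0.10382713  0.067     ]
```

View pics/w3.png

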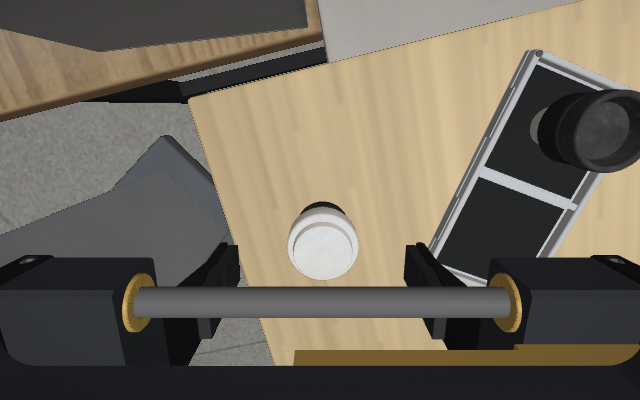

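The low objective is centred between the fingers at (323,250), and the emptied bay and tray are clear of them. Descending 38 mm with a 2 mm correction.

>>> send_rows(
  force=25,
  rows=[
    {"hand": 87,"x": 2,"y": 1,"z": -18,"roll": 0},
    {"hand": 87,"x": 0,"y": 0,"z": -15,"roll": 0},
    {"hand": 87,"x": 0,"y": 0,"z": -5,"roll": 0},
    {"hand": 30,"x": 0,"y": 0,"z": 0,"roll": 0},
    {"hand": 30,"x": 0,"y": 0,"z": 0,"roll": 0},
    {"hand": 30,"x": 0,"y": 0,"z": 0,"roll": 0},
    {"hand": 30,"x": 0,"y": 0,"z": 0,"roll": 0},
    {"hand": 30,"x": 0,"y": 0,"z": 0,"roll": 0},
    {"hand": 30,"x": 0,"y": 0,"z": 0,"roll": 0},
    {"hand": 30,"x": 0,"y": 0,"z": 0,"roll": 0},
  ],
)

```text
time: 9.9
position: [0.4688, -0.1057, 0.1062]
tool_rot: [2.881, 1.253, 0.0]
ft_force: [-0.3, -0.1, 3.2]
grip_width: 0.449
grip_force: 25.0
```

>>> send_rows(
  rows=[
    {"hand": 30,"x": 0,"y": 0,"z": 0,"roll": 0},
    {"hand": 30,"x": 0,"y": 0,"z": 0,"roll": 0},
    {"hand": 30,"x": 0,"y": 0,"z": 0,"roll": 0},
  ],
)

```text
time: 10.2
position: [0.4688, -0.1057, 0.1062]
tool_rot: [2.881, 1.253, -0.0]
ft_force: [-0.8, 0.3, 1.6]
grip_width: 0.45
grip_force: 24.8
```

>>> send_rows(
  rows=[
    {"hand": 30,"x": 0,"y": 0,"z": 15,"roll": 0},
    {"hand": 30,"x": 0,"y": 0,"z": 25,"roll": 0},
    {"hand": 30,"x": 0,"y": 0,"z": 20,"roll": 0},
    {"hand": 30,"x": 19,"y": -21,"z": 0,"roll": -7},
    {"hand": 30,"x": 19,"y": -21,"z": 0,"roll": -7},
    {"hand": 30,"x": 20,"y": -21,"z": 0,"roll": -6},
    {"hand": 30,"x": 20,"y": -21,"z": 0,"roll": 0},
    {"hand": 30,"x": 0,"y": 0,"z": 0,"roll": 0},
    {"hand": 30,"x": 0,"y": 0,"z": 0,"roll": 0},
    {"hand": 30,"x": 0,"y": 0,"z": 0,"roll": 0},
  ],
)

```text
time: 11.2
position: [0.546, -0.1887, 0.1656]
tool_rot: [-3.053, -0.735, 0.002]
ft_force: [0.6, -0.1, -2.0]
grip_width: 0.451
grip_force: 24.8
```

Run:
```python
from h import *
s=get_state();R=cv2.Rodrigues(s['tool_rot'])[0];print(s['time'],s['position'],np.degrees(np.arctan2(R[1,1],R[0,1])),s['ft_force'],s['grip_force'])
c=get_calibration('wrist');a=get_image('wrist');cv2.imwrite('pics/w4.png',a);np.savez('w4.npz',**c)
b=cv2.resize(get_image('scene')[140:290,220:420],None,fx=3.2,fy=3.2)
b=np.pad(b,((0,0),(0,0),(0,0)));cv2.imwrite('pics/s4.png',cv2.resize(np.hstack([a,cv2.resize(b,(533,400))]),(800,273)))
```

```text
11.2 [ 0.54599158 -0.18872408  0.16556056] -62.93975614356145 [ 0.55276569 -0.10536514 -1.95979587] 24.848132923361845
```

View pics/s4.png

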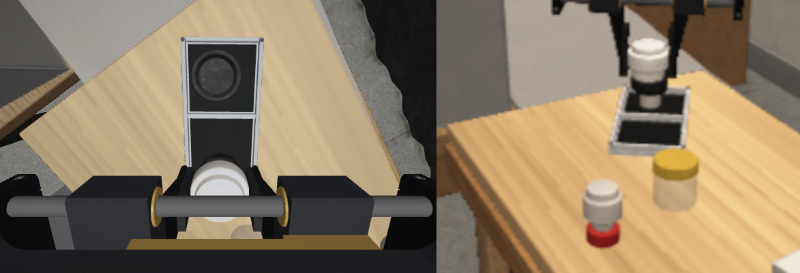

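The objective hangs upright over the near bay, and the jar stands upright on the board. In full wrist pixels, the tray's far corners are near (266,57) and (387,57), and the divider is near row 169. I'll re-derive the bay centre from these.

Run:
```python
from h import *
w=np.load('w4.npz');im=cv2.imread('pics/w4.png');g=cv2.cvtColor(im,cv2.COLOR_BGR2GRAY).astype(int)
print('col325 divider',[(r,g[r,325]) for r in range(160,182)]); print('far wall',[(r,g[r,325]) for r in range(50,68)])
for r in(130,200): print(r,[(c,g[r,c]) for c in list(range(264,284))],[(c,g[r,c]) for c in range(368,386)])
```

```text
col325 divider [(160, np.int64(37)), (161, np.int64(37)), (162, np.int64(38)), (163, np.int64(88)), (164, np.int64(193)), (165, np.int64(179)), (166, np.int64(129)), (167, np.int64(166)), (168, np.int64(195)), (169, np.int64(195)), (170, np.int64(195)), (171, np.int64(195)), (172, np.int64(195)), (173, np.int64(164)), (174, np.int64(38)), (175, np.int64(38)), (176, np.int64(39)), (177, np.int64(39)), (178, np.int64(38)), (179, np.int64(38)), (180, np.int64(37)), (181, np.int64(38))]
far wall [(50, np.int64(184)), (51, np.int64(184)), (52, np.int64(184)), (53, np.int64(185)), (54, np.int64(178)), (55, np.int64(189)), (56, np.int64(190)), (57, np.int64(189)), (58, np.int64(190)), (59, np.int64(172)), (60, np.int64(138)), (61, np.int64(84)), (62, np.int64(168)), (63, np.int64(189)), (64, np.int64(188)), (65, np.int64(37)), (66, np.int64(37)), (67, np.int64(37))]
130 [(264, np.int64(184)), (265, np.int64(183)), (266, np.int64(170)), (267, np.int64(152)), (268, np.int64(176)), (269, np.int64(191)), (270, np.int64(186)), (271, np.int64(189)), (272, np.int64(180)), (273, np.int64(131)), (27
[... 735 characters left out ...]
), (270, np.int64(145)), (271, np.int64(188)), (272, np.int64(192)), (273, np.int64(191)), (274, np.int64(188)), (275, np.int64(173)), (276, np.int64(101)), (277, np.int64(172)), (278, np.int64(192)), (279, np.int64(126)), (280, np.int64(39)), (281, np.int64(36)), (282, np.int64(37)), (283, np.int64(36))] [(368, np.int64(39)), (369, np.int64(83)), (370, np.int64(194)), (371, np.int64(195)), (372, np.int64(93)), (373, np.int64(120)), (374, np.int64(181)), (375, np.int64(194)), (376, np.int64(191)), (377, np.int64(190)), (378, np.int64(183)), (379, np.int64(182)), (380, np.int64(181)), (381, np.int64(180)), (382, np.int64(180)), (383, np.int64(181)), (384, np.int64(181)), (385, np.int64(182))]
```

Run:
```python
from h import *
w=np.load('w4.npz')
f,d,a=[onz(w,*p,.034) for p in((325.5,57),(324.5,170),(324.2,200))]
u=(f-d)/np.linalg.norm(f-d);print('far-div',np.linalg.norm(f-d),'(exp .070) ang',np.degrees(np.arctan2(u[1],u[0])),'bay',d-.035*u)
```

```text
far-div 0.0697039215537065 (exp .070) ang 26.682179303474438 bay [ 0.54897451 -0.18986293  0.034     ]
```

The far-wall-to-divider spacing is 69.7 mm (70 expected), and the bay centre comes out at (0.548, −0.190). Lowering to about 2 mm above the expected contact.

>>> send_rows(
  rows=[
    {"hand": 30,"x": 2,"y": -1,"z": 0,"roll": 0},
    {"hand": 30,"x": 0,"y": 0,"z": -20,"roll": 0},
    {"hand": 30,"x": 0,"y": 0,"z": -18,"roll": 0},
    {"hand": 30,"x": 0,"y": 0,"z": -10,"roll": 0},
    {"hand": 30,"x": 0,"y": 0,"z": -4,"roll": 0},
    {"hand": 30,"x": 0,"y": 0,"z": -1,"roll": 0},
    {"hand": 30,"x": 0,"y": 0,"z": 0,"roll": 0},
    {"hand": 30,"x": 0,"y": 0,"z": 0,"roll": 0},
  ],
)

```text
time: 12.1
position: [0.5493, -0.1909, 0.114]
tool_rot: [3.054, 0.734, 0.002]
ft_force: [-0.0, -0.7, -0.5]
grip_width: 0.449
grip_force: 24.8
```

>>> send_rows(
  rows=[
    {"hand": 30,"x": 0,"y": 0,"z": -1,"roll": 0},
    {"hand": 30,"x": 0,"y": 0,"z": 0,"roll": 0},
    {"hand": 30,"x": 0,"y": 0,"z": 0,"roll": 0},
  ],
)

```text
time: 12.4
position: [0.5489, -0.1907, 0.1123]
tool_rot: [3.055, 0.734, 0.0]
ft_force: [0.6, 0.3, -1.4]
grip_width: 0.446
grip_force: 24.8
```

>>> send_rows(
  rows=[
    {"hand": 30,"x": 0,"y": 0,"z": -1,"roll": 0},
    {"hand": 30,"x": 0,"y": 0,"z": 0,"roll": 0},
    {"hand": 30,"x": 0,"y": 0,"z": -0.5,"roll": 0},
    {"hand": 30,"x": 0,"y": 0,"z": 0,"roll": 0},
    {"hand": 30,"x": 0,"y": 0,"z": 0,"roll": 0},
  ],
)

```text
time: 12.9
position: [0.5488, -0.1907, 0.1106]
tool_rot: [3.055, 0.734, -0.0]
ft_force: [0.7, -0.2, -0.6]
grip_width: 0.449
grip_force: 24.8
```

>>> send_rows(
  rows=[
    {"hand": 30,"x": 0,"y": 0,"z": -0.5,"roll": 0},
    {"hand": 30,"x": 0,"y": 0,"z": 0,"roll": 0},
    {"hand": 30,"x": 0,"y": 0,"z": 0,"roll": 0},
  ],
)

```text
time: 13.2
position: [0.5488, -0.1908, 0.1103]
tool_rot: [3.055, 0.734, 0.0]
ft_force: [-0.3, -0.8, 1.7]
grip_width: 0.448
grip_force: 24.8
```

>>> send_rows(
  rows=[
    {"hand": 30,"x": 0,"y": 0,"z": -0.4,"roll": 0},
    {"hand": 30,"x": 0,"y": 0,"z": 0,"roll": 0},
    {"hand": 30,"x": 0,"y": 0,"z": 0,"roll": 0},
  ],
)

```text
time: 13.5
position: [0.5489, -0.1908, 0.1103]
tool_rot: [-3.055, -0.734, -0.0]
ft_force: [-2.7, 0.8, 5.8]
grip_width: 0.452
grip_force: 24.7
```

The objective is seated on the tray floor at the expected height. Releasing and retreating straight up.

>>> send_rows(
  rows=[
    {"hand": 70,"x": 0,"y": 0,"z": 0,"roll": 0},
    {"hand": 70,"x": 0,"y": 0,"z": 0,"roll": 0},
    {"hand": 70,"x": 0,"y": 0,"z": 0,"roll": 0},
    {"hand": 70,"x": 0,"y": 0,"z": 0,"roll": 0},
    {"hand": 70,"x": 0,"y": 0,"z": 15,"roll": 0},
    {"hand": 70,"x": 0,"y": 0,"z": 35,"roll": 0},
    {"hand": 70,"x": 0,"y": 0,"z": 45,"roll": 0},
    {"hand": 70,"x": -30,"y": 0,"z": 45,"roll": 0},
    {"hand": 70,"x": -20,"y": 0,"z": 0,"roll": 0},
    {"hand": 70,"x": 0,"y": 0,"z": 0,"roll": 0},
  ],
)

```text
time: 14.5
position: [0.4997, -0.192, 0.2487]
tool_rot: [-3.055, -0.73, -0.006]
ft_force: [-0.4, -0.6, -0.4]
grip_width: 0.802
grip_force: 0.0
```

Run:
```python
from h import *
s=get_state();print(s['time'],s['position'],s['ft_force'],s['grip_width'])
a=get_image('wrist');b=get_image('scene')[140:290,220:420]
cv2.imwrite('pics/f.png',cv2.resize(np.hstack([a,cv2.resize(b,(533,400))]),(800,273)))
```

```text
14.5 [ 0.49971764 -0.19195328  0.24874145] [-0.43561936 -0.58932293 -0.37148201] 0.8022659184475902
```

View pics/f.png

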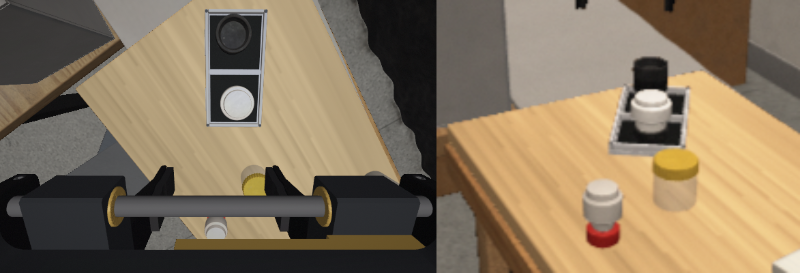

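The final picture shows the low objective upright in the near bay (237,102), the eyepiece still in the far bay, the jar upright on the board clear of the tray, and the slim objective where it was. Handing in.

```bash
python3 -c "from bench import *;print(close_job())"
```

```text
the job is handed in; nothing more can be done
None
```

The job is handed in at about 14.5 s: the jar stands upright on the board clear of the tray, the shorter, wider objective was set down gently (about 6 N) upright in the freed bay, and the eyepiece and slim objective were left untouched.

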